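# Pack the condiment caddy behind its sprung divider

## Robot

A 6-joint arm with a two-finger parallel gripper is mounted at the origin on the work surface. World frame = base frame: x ahead of the robot, y to its left, z up, the work surface at z = 0. Lengths are in m, angles in degrees, forces in N, time in s.
With the tool pointing down it reaches from about 0.275 to 1 m from the base axis. Payload 8.4 kg.
Tool frame: the origin (TCP) lies on the centre line of the jaws, within the pads' length; the fingertips stand 22 mm ahead of it and the grasp point (between the pads) lies 3 mm ahead of it; z points along the fingers, y is the line along which they close (so a half turn about z gives the same grasp; the last joint's range is limited). The gripper opens to 85 mm and grips with 20 to 120 N. Pads are 22 mm wide; open, the fingers measure 114 mm over their backs; the gripper's body (76 mm by 85 mm) begins 54 mm behind the grasp point. The pads swing forward as they close: fully open they stand 13 mm farther back than shut.
Start: joints at [-0.138, 20.225, 93.587, -0, 66.188, -0.138], TCP at [0.625, -0, 0.253] pointing down, gripper open.
Joint ranges: [-150.9, 150.9], [-52.94, 120.26], [3.33, 152.33], [-74.26, 254.26], [0, 154.13], [-172.89, 172.89]. Speed limits (degrees/s): [127.2, 127.2, 159.86, 180, 180, 180].

## Interface

Orientations are given as a 3x3 rotation matrix whose columns are the frame's x, y, z axes.
In Python, from bench import monitor, eyes, ctrl, recognise, masks_of gives the robot as it stands. The module is installed in compiled form; this text tells all that it offers.
- The arm moves only by the tool servo_tool, never from a script. Its arguments are lists of equal length, an entry for each row: "gripper": the closure, from 0 (fully open) to 1 (shut); "offset": the shift along the tool's x, y, z each as a share of 0.02 m, from -1 to 1, a list of three; "rotation": the turn, a rotation vector about the tool's x, y, z each as a share of 45 degrees, from -1 to 1, a list of three. A call has exactly 5 rows; each row shifts and turns the commanded pose from where the row before left it, along the tool's axes as they then stand; what a row does not reach is not made up. A row lasts 1/8 s, in which the tool goes at most 62.5 mm and 10.7 degrees, less where a joint would pass 70% of its speed; a pose out of reach is approached as far as the arm can. A call with a number of a shift or a turn outside -1 to 1 is refused whole. A call with a gripper value outside its range is refused whole. The fingers move at their own pace and stop on an object; "newtons" is the grip in N (left out, the last holds). Time passes only in rows, so rows that do not move let the fingers close, or fill a call up. It gives the time, the measured TCP pose, the force, the opening and the grip force at its end, in the units of the state.
- monitor.read_state(): the state, without advancing time (a new reading comes with each control period).
- eyes.snapshot(name): name is "scene" or "side" or "wrist"; returns a dict with "image" (400x640x3 uint8, blue, green, red), "intrinsics" (3x3 intrinsics, pixels), "R" (3x3) and "t" (3): a world point X has camera coordinates R X + t. Camera axes: x right, y down, z forward; pixel columns grow to the right and rows downward; lengths in m; the calibration is good to about 2 mm. A picture is of the moment at which its call begins. There is no depth.
- ctrl.close_job(): hands the job in; it is judged then, once.
Trained networks look in a picture, given as the dict that the camera call returned (one of the last four; its "shot" number tells which), for a name from the list of things; names that differ only in an ending like _2 or _b are one class to them, and where a whole thing is asked for, a point or a joint stands for the part that bears it (a point fixed in the world has none). Each returns a list of dicts, best first, with "conf" (0 to 1); they miss things now and then, are a little off and sometimes report something else, mostly with a low value. They report only what shows in the picture. A call takes as long as a camera call. They do not tell look-alikes from the thing itself.
- recognise(picture, thing): "bbox" ([left, top, right, bottom] in pixels, round what is visible of it).
- masks_of(picture, thing): "pixels" (400x640 bool, what is visible of it) and "bbox" ([left, top, right, bottom] in pixels, round what is visible of it).
The state is a dict: "t": time; "qpos": joint angles; "qvel": joint speeds; "joint_efforts": joint torques, N m; "position": TCP position; "ee_rot": TCP orientation; "force": force on the tool from outside, world axes, zero at the start; "torque": the same for the moment, N m; "grip_width": finger opening in m; "gripper_force": force on a finger pad.
Only numpy, scipy, OpenCV 4.12 (cv2) and the standard library are available. Lean on these libraries where they do the work, as an engineer would, in place of code of your own. Each camera call takes 0.05 s, during which the arm holds its last target. There are 200 camera calls.

## Task

Pack the round jar and the square tin into the wooden condiment caddy beside the white canister, all three standing upright on its floor in one close row, held between the plain end wall and the sprung divider. The divider only gives way once its locking pin is drawn: park the pin upright in the notch at the caddy's end and leave it there. Leave everything else on the counter where it is.

Things in the scene. Friction and masses are not known exactly. Their poses are not given: they have to be found in the camera images.
- caddy: Light wooden open box, fixed; origin under its centre, z up. Sizes in mm: y -100 to 100 (long axis), x -36 to 36. Inner floor z 8; inner width x -28 to 28; low long side walls, top z 32. Plain end wall at -y: inner face y -90, top z 50. Tall wall at +y: outer face y 100, top z 70. Items stand in one row along y between the plain end wall and the divider.
- divider (a joint): Travel (m) of the upright sprung plate: 0 = forward, its front face at caddy y +20 mm; to 0.045 = pushed back to +y. 52 mm wide, 10 thick, top at caddy z 103 mm, above all items. Spring pushes it to -y, 1.6 N at 0 to 5.2 N at 0.045. Its side arm (top z 44, 11.5 mm hole) lies over the bore: pin in = locked at 0. Three items in a close row: about 0.030.
- caddy_bore (a point): Top centre of the locking bore (10.5 mm wide, through) in a fixed block on the caddy's +x side; caddy x 60, y 25, z 32 mm. The block spans caddy x 36 to 80, y 7 to 43. Axes as the caddy's.
- caddy_notch (a point): Parking place of the pin's origin in the notch outside the caddy's +y end: caddy x 0, y 118, z 44 mm. The notch is a fork of two level prongs along y, 9 mm wide, 10 thick, 11.5 mm apart, tops at z 44, closed at y 110, open to +y at y 136. The shank slides in from the open end and the head then rests on the prongs. Axes as the caddy's.
- pin: Steel locking pin: round head 18 mm wide, 36 mm high, over a shank 8 mm thick, 30 mm long. Origin: middle of the head's underside, z up through the head. At the start it stands in the locking bore, its head resting on the divider's arm.
- canister: Rectangular white ceramic canister with a cork lid, already standing in the caddy, not always against the end wall. 50 mm across (its x, across the caddy), 40 mm along the row (its y), 68 mm high, about 0.16 kg. Origin in the centre of its underside.
- jar: Round amber glass jar with a flat wooden lid as wide as the jar, standing on the counter. 52 mm in diameter, 72 mm high, about 0.2 kg. Origin in the centre of its underside.
- tin: Square steel tin standing on the counter, 48 by 48 mm, 78 mm high, about 0.15 kg. Origin in the centre of its underside; x and y axes along its sides.
- mug: Bystander: terracotta mug with a handle, 84 mm wide, 88 mm high. Origin in the centre of its underside.
- bowl: Bystander: white ceramic bowl, 104 mm wide, 45 mm high. Origin in the centre of its underside.
- ramekin: Bystander: small blue ceramic cup, 52 mm wide, 32 mm high. Origin in the centre of its underside.
- mill: Bystander: dark turned wooden pepper mill, 54 mm wide, 130 mm high. Origin in the centre of its underside.
- honey: Bystander: honey jar with paper label and brass cap, 62 mm wide, 95 mm high. Origin in the centre of its underside.
- chopstick_a: Bystander: bamboo chopstick lying flat, 230 mm long (its y axis), 7 mm square. Origin in the centre of its underside.
- chopstick_b: Bystander: second chopstick, the same. Origin in the centre of its underside.
Not all that is in view belongs to the job. Leave any yellow look-alike of the canister alone.

How it is judged (in metres and radians):
On the way, in this order (a step that is already met when the one before it is completed fails the run):
1. the pin has been drawn out of the locking bore ((z of pin in the frame of caddy above 0.076 m or y of pin in the frame of caddy above 0.06 m)), for 0.1 s.
2. the canister, jar and tin all stand on the caddy's floor (x of canister in the frame of caddy between -0.012 and 0.012 m and y of canister in the frame of caddy between -0.09 and 0.055 m and z of canister in the frame of caddy between 0.003 and 0.013 m and angle between each of canister, jar, tin's own z axis and vertical below 0.1 rad and x of jar in the frame of caddy between -0.012 and 0.012 m and y of jar in the frame of caddy between -0.09 and 0.055 m and z of jar in the frame of caddy between 0.003 and 0.013 m and x of tin in the frame of caddy between -0.012 and 0.012 m and y of tin in the frame of caddy between -0.09 and 0.055 m and z of tin in the frame of caddy between 0.003 and 0.013 m), for 0.2 s.
At the end, for the whole second after the job is handed in: Pin upright (0.2 rad) in the parking notch, head on the prongs (5 mm), centred within 6 mm, 1 to 21 mm from the closed end. Canister, jar and tin upright (0.1 rad) on the caddy floor (5 mm) in one row before the divider, gaps adding up to under 6 mm (divider 0.024 to 0.036). All at rest (all of step 2 and x of pin in the frame of caddy between -0.006 and 0.006 m and y of pin in the frame of caddy between 0.111 and 0.131 m and z of pin in the frame of caddy between 0.04 and 0.049 m and angle between pin's own z axis and vertical below 0.2 rad and value of joint divider between 0.024 and 0.036 m and linear speed of each of canister, jar, tin, pin below 0.02 m/s); the robot touches nothing.
It fails at once if a bystander was moved more than 30 mm (distance of any of mug, bowl, ramekin, mill, honey, chopstick_a, chopstick_b from where it was at the start of the episode above 0.03 m).
It also fails if it takes over 72 s, if anything falls off the work surface, if the arm or the gripper's body presses on something with over 40 N, if the wrist force passes 120 N, or if a joint passes its speed limit or range.

## Working session

There is one attempt and no reset: what is moved stays moved. The work goes in short steps, Python scripts to look and compute and a tool call to move; the robot and the scene stay as the last step left them, time stands still between calls to the robot, and variables do not carry over. Pictures are saved under pics/ and viewed, at most 10 in all, crops included, and the job is handed in when it is done.

Besides the shell and the picture viewer there is one more tool, called after ">>>" in YAML: its name, and indented under it one key for each argument. servo_tool: Moves the arm, as the interface text tells. Its arguments: {"type":"object","properties":{"gripper":{"type":"array"},"offset":{"type":"array"},"rotation":{"type":"array"},"newtons":{"type":"number"}},"required":["gripper","offset","rotation"]}

```bash
mkdir -p pics
cat > h.py <<'E'
import numpy as np, cv2
from bench import monitor, eyes, ctrl, recognise, masks_of
def ray(p,uv):
    K=np.array(p["intrinsics"]);R=np.array(p["R"]);t=np.array(p["t"])
    d=R.T@np.linalg.solve(K,[uv[0],uv[1],1.]); return -R.T@t,d
def onz(p,uv,z):
    c,d=ray(p,uv); return c+d*(z-c[2])/d[2]
def proj(p,X):
    K=np.array(p["intrinsics"]);q=K@(np.array(p["R"])@np.array(X)+np.array(p["t"])); return q[:2]/q[2]
def poly(p,z): pass
E
python3 - <<'E'
from h import *
s=monitor.read_state();print(s['t'],s['position'],s['grip_width'])
for n in ["scene","side"]:
    p=eyes.snapshot(n);cv2.imwrite(f"pics/{n}0.png",p["image"])
    c,d=ray(p,(320,200));print(n,c.round(3),d.round(3))
    for th in ["caddy","divider","pin","canister","jar","tin","mug","bowl","ramekin","mill","honey","chopstick_a"]:
        for r in recognise(p,th)[:3]:
            if r["conf"]>.2: print(th,round(r["conf"],2),np.round(r["bbox"]))
E
```

```text
0.0 [ 6.24529668e-01 -1.21666394e-05  2.52552786e-01] 0.08548290644369355
scene [ 1.281 -0.108  1.001] [-0.62   0.089 -0.78 ]
caddy 0.98 [274. 188. 362. 250.]
caddy 0.45 [283. 208. 303. 236.]
divider 0.54 [317. 193. 340. 237.]
pin 0.39 [328. 219. 333. 228.]
canister 0.69 [236. 211. 254. 243.]
canister 0.56 [282. 208. 304. 234.]
jar 0.97 [406. 162. 428. 192.]
tin 0.95 [185. 186. 214. 224.]
mug 0.89 [181. 260. 233. 305.]
bowl 0.78 [441. 223. 485. 259.]
ramekin 0.47 [354. 146. 369. 160.]
mill 0.72 [129. 236. 159. 278.]
honey 0.68 [488. 182. 516. 218.]
chopstick_a 0.86 [308. 264. 392. 281.]
chopstick_a 0.63 [286. 277. 381. 293.]
side [ 0.147 -0.635  0.922] [ 0.348  0.563 -0.749]
caddy 0.67 [297. 180. 366. 250.]
divider 0.86 [318. 186. 347. 217.]
divider 0.65 [356. 293. 382. 335.]
divider 0.24 [224. 190. 242. 211.]
pin 0.64 [350. 161. 394. 212.]
pin 0.59 [339. 184. 346. 199.]
canister 0.74 [355. 244. 379. 279.]
canister 0.71 [337. 206. 359. 235.]
jar 0.63 [253. 146. 269. 170.]
jar 0.3 [260.  92. 283. 125.]
tin 0.56 [354. 295. 382. 334.]
mug 0.88 [420. 241. 466. 288.]
bowl 0.91 [303. 117. 325. 139.]
bowl 0.51 [318. 186. 345. 219.]
bowl 0.3 [294. 178. 367. 250.]
ramekin 0.82 [227. 192. 243. 212.]
ramekin 0.5 [355. 291. 382. 334.]
mill 0.62 [435. 306. 469. 350.]
mill 0.27 [355. 292. 382. 334.]
honey 0.6 [260.  91. 282. 127.]
chopstick_a 0.72 [351. 162. 390. 210.]
chopstick_a 0.69 [356. 292. 384. 332.]
chopstick_a 0.65 [367. 172. 405. 216.]
```

Run:
```python
import cv2
a=cv2.imread("pics/scene0.png")[130:310,120:520];b=cv2.imread("pics/side0.png")[80:360,200:480]
cv2.imwrite("pics/a.png",cv2.resize(a,(800,360),interpolation=cv2.INTER_CUBIC))
cv2.imwrite("pics/b.png",cv2.resize(b,(600,600),interpolation=cv2.INTER_CUBIC))
```

```text
(no output)
```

View pics/a.png

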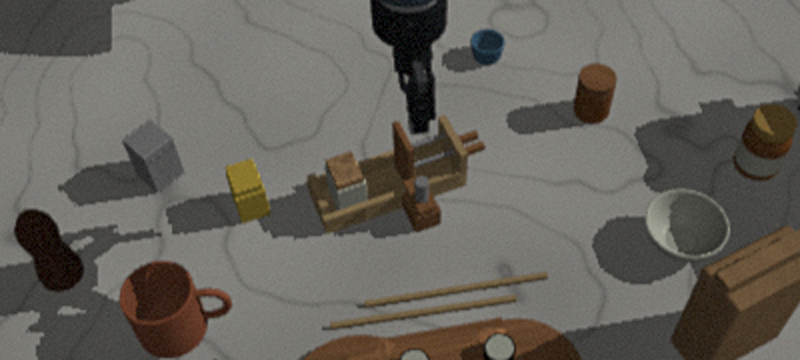

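View pics/b.png

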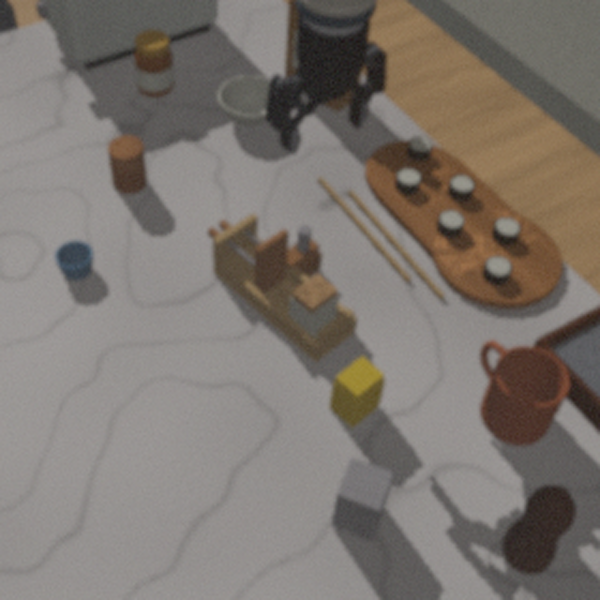

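Scene crop: the canister is the white block with a cork lid in the caddy (px 293,220). The look-alike is the yellow block outside it (px 244,225). The tin is the grey block (197,207). The jar is the amber one (417,176), with honey at (504,200) as its look-alike. The pin is at (330,223) and the notch prongs at (355,202). Next I fit poses by silhouette and check the wrist view.

```bash
cat >> h.py <<'E'
from scipy.optimize import minimize
def box(x0,x1,y0,y1,z0,z1): return np.array([[x,y,z] for x in(x0,x1) for y in(y0,y1) for z in(z0,z1)])/1000.
def cyl(d,h): 
    a=np.linspace(0,2*np.pi,32,endpoint=False); return np.array([[d/2*np.cos(t),d/2*np.sin(t),z] for t in a for z in(0,h)])/1000.
SH={"jar":[cyl(52,72)],"tin":[box(-24,24,-24,24,0,78)],"canister":[box(-25,25,-20,20,0,68)],
"caddy":[box(-36,36,-100,100,0,8),box(-36,-28,-100,100,0,32),box(28,36,-100,100,0,32),box(-36,36,-100,-90,0,50),box(-36,36,90,100,0,70),box(36,80,7,43,0,32),box(-14.75,-5.75,100,136,34,44),box(5.75,14.75,100,136,34,44)]}
def w(q,P): 
    c,s=np.cos(q[2]),np.sin(q[2]); return np.c_[P[:,0]*c-P[:,1]*s+q[0],P[:,0]*s+P[:,1]*c+q[1],P[:,2]+(q[3] if len(q)>3 else 0)]
def render(p,q,parts):
    m=np.zeros((400,640),np.uint8); K=np.array(p["intrinsics"])
    for P in parts:
        X=w(q,P)@np.array(p["R"]).T+np.array(p["t"]); u=X@K.T; u=u[:,:2]/u[:,2:]
        cv2.fillConvexPoly(m,cv2.convexHull((u*16).astype(np.int32)),1,shift=4)
    return m.astype(bool)
def fit(views,parts,q0,ign=None,z=0,sc=(.01,.01,.2),fz=None):
    def f(v):
        q=[v[0]*sc[0]+q0[0],v[1]*sc[1]+q0[1],v[2]*sc[2]+q0[2],z]; e=0
        for i,(p,m) in enumerate(views):
            r=render(p,q,parts); k=np.ones_like(r) if ign is None else ~ign[i]
            e+=1-(r&m&k).sum()/max(1,((r|m)&k).sum())
        return e/len(views)
    best=None
    for s in ([1,1,1],[-1,1,-1],[.5,-1,2]):
        r=minimize(f,[0,0,0],method="Nelder-Mead",options=dict(initial_simplex=np.vstack([np.zeros(3),np.diag(s)]),xatol=.01,fatol=1e-4,maxiter=300))
        if best is None or r.fun<best.fun: best=r
    v=best.x; return np.array([v[0]*sc[0]+q0[0],v[1]*sc[1]+q0[1],v[2]*sc[2]+q0[2]]),best.fun
E
python3 - <<'E'
from h import *
P={n:eyes.snapshot(n) for n in("scene","side","wrist")}
cv2.imwrite("pics/w0.png",P["wrist"]["image"])
c,d=ray(P["wrist"],(320,200));print("wrist",c.round(3),d.round(3))
def msk(p,th,c):
    b=None
    for r in masks_of(p,th):
        x=r["bbox"];
        if abs((x[0]+x[2])/2-c[0])<15 and abs((x[1]+x[3])/2-c[1])<15: return r["pixels"]
    print("miss",th)
px={"jar":((417,177),(261,158)),"tin":((199,205),(368,314)),"canister":((293,221),(348,220)),"caddy":((318,219),(332,215))}
M={th:[(P[n],msk(P[n],th,c)) for n,c in zip(("scene","side"),cc)] for th,cc in px.items()}
for th in px:
    V=[v for v in M[th] if v[1] is not None]
    q0=list(onz(P["scene"],px[th][0],.03)[:2])+[0.]
    ign=None
    if th=="caddy":
        ign=[]
        for n,(a,b) in zip(("scene","side"),((317,193),(318,186))):
            g=np.zeros((400,640),bool)
            for t2 in("canister","divider","pin"):
                for r in masks_of(P[n],t2)[:2]:
                    if r["pixels"].sum()<1500:g|=r["pixels"]
            ign.append(g)
    z=.008 if th=="canister" else 0
    for yaw in ([0,.5] if th in("tin",) else [0.1]):
        print(th,*fit(V,SH[th],[q0[0],q0[1],yaw],ign,z), [fit([v],SH[th],[q0[0],q0[1],yaw],None if ign is None else [ign[i]],z)[0].round(3) for i,v in enumerate(V)])
E
```

```text
wrist [0.624 0.08  0.374] [ 0.003 -0.324 -0.946]
jar [ 0.48362148  0.28500479 -0.03368858] 0.11378169960306922 [array([0.483, 0.286, 0.03 ]), array([0.487, 0.288, 0.056])]
tin [ 0.478261   -0.32766094 -0.9516053 ] 0.07383155811652409 [array([ 0.477, -0.327, -1.038]), array([ 0.479, -0.327, -0.894])]
tin [ 0.47825949 -0.32761253  0.61806701] 0.07322143217935267 [array([ 0.477, -0.327,  0.535]), array([ 0.478, -0.328,  0.687])]
canister [ 0.57562085 -0.08049487  0.08055135] 0.25787531439409556 [array([ 0.569, -0.081,  0.069]), array([ 0.577, -0.079, -0.387])]
caddy [ 0.56452382 -0.02468067  0.21724135] 0.06875063023091665 [array([ 0.563, -0.024,  0.205]), array([ 0.565, -0.024,  0.203])]
```

View pics/w0.png

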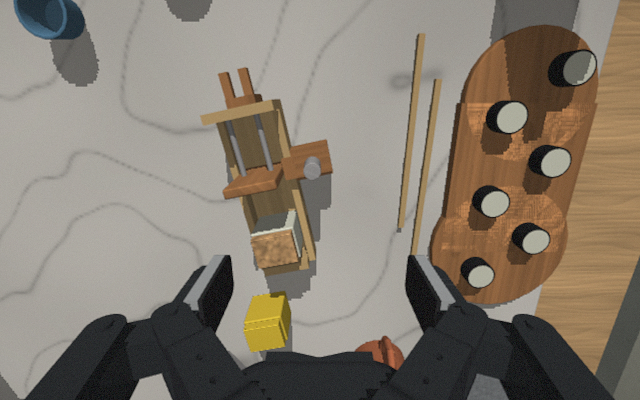

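The wrist view is clear: pin head at (312,168), fork at (235,85), canister lid at (275,248), yellow look-alike at (268,320). I'll refine the caddy pose with this view.

Run:
```python
from h import *
s=monitor.read_state();print(np.array(s['ee_rot']).round(3).tolist())
p=eyes.snapshot("wrist");sc=eyes.snapshot("scene");sd=eyes.snapshot("side")
def ms(p,th,lim=99999):
    r=[r for r in masks_of(p,th) if r["pixels"].sum()<lim and r["conf"]>.4]; print(th,[(round(x["conf"],2),np.round(x["bbox"])) for x in r]); return r
V=[];I=[]
for q in (p,sc,sd):
    m=ms(q,"caddy")[0]["pixels"]; g=np.zeros((400,640),np.uint8)
    for t2 in("canister","divider","pin"):
        for r in ms(q,t2,8000)[:2]: g|=r["pixels"].astype(np.uint8)
    V.append((q,m));I.append(cv2.dilate(g,np.ones((3,3)))>0)
q,e=fit(V[:1],SH["caddy"],[.5645,-.0247,.21],I[:1],sc=(.005,.005,.05));print("wrist",q,e)
q2,e=fit(V[1:],SH["caddy"],[.5645,-.0247,.21],I[1:],sc=(.005,.005,.05));print("others",q2,e)
im=p["image"].copy()
def draw(P,c):
    u=np.array([proj(p,x) for x in w(q,P)])
    for i in range(8):
        for j in range(i):
            if bin(i^j).count("1")==1: cv2.line(im,tuple((u[i]*16).astype(int)),tuple((u[j]*16).astype(int)),c,1,cv2.LINE_AA,4)
for P in SH["caddy"]: draw(P,(0,255,0))
draw(box(-26,26,20,30,8,103),(255,0,0)); draw(box(51,69,16,34,44,80),(0,0,255)); draw(box(-25,25,-77,-37,8,76),(255,0,255))
cv2.imwrite("pics/w1.png",cv2.resize(im[50:300,180:360],(576,800),interpolation=cv2.INTER_CUBIC)[:,:])
cv2.imwrite("pics/w1.png",cv2.resize(im[50:290,170:370],(500,600),interpolation=cv2.INTER_CUBIC))
```

```text
[[-0.0, 1.0, 0.0], [1.0, 0.0, -0.0], [-0.0, 0.0, -1.0]]
caddy [(0.69, array([197.,  68., 330., 277.]))]
canister [(0.68, array([241., 290., 293., 352.])), (0.63, array([249., 210., 305., 272.]))]
divider [(0.7, array([224., 151., 336., 197.]))]
pin [(0.89, array([305., 156., 322., 177.]))]
caddy [(0.92, array([274., 188., 364., 247.]))]
canister [(0.8, array([285., 208., 305., 234.])), (0.56, array([234., 212., 252., 240.]))]
divider [(0.85, array([316., 193., 337., 237.]))]
pin []
caddy [(0.65, array([298., 178., 368., 250.]))]
canister [(0.79, array([337., 208., 356., 232.])), (0.76, array([355., 247., 377., 278.]))]
divider [(0.91, array([319., 184., 347., 219.])), (0.69, array([365., 167., 405., 216.]))]
pin [(0.59, array([340., 187., 342., 196.])), (0.47, array([299., 179., 365., 249.]))]
wrist [ 0.56286592 -0.02742556  0.20629564] 0.06623855393031275
others [ 0.56072389 -0.02519966  0.20853285] 0.5551848049281314
```

View pics/w1.png

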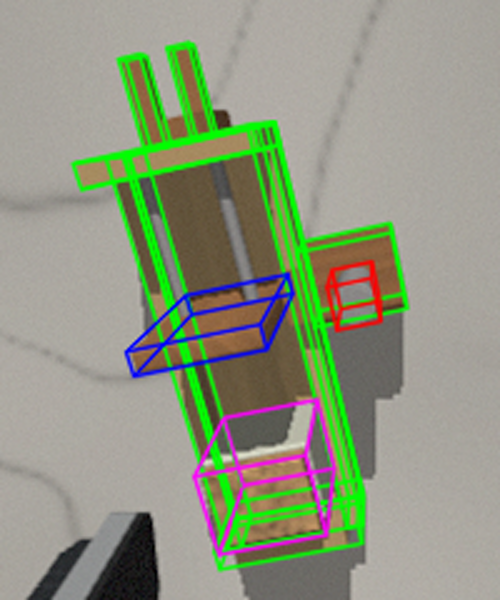

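>>> servo_tool:
  gripper: [0,0,0,0,0]
  offset:
    - [0.47,-0.4,0.5]
    - [0,0,0.5]
    - [0,0,0.5]
    - [0,0,0.5]
    - [0,0,0.5]
  rotation:
    - [0,0,0.2172]
    - [0,0,0.2172]
    - [0,0,0.2172]
    - [0,0,0.2172]
    - [0,0,0.2172]
  newtons: 40

```text
t: 3.52
position: [0.617, 0.0094, 0.203]
ee_rot: [[0.757, 0.654, 0.0], [0.654, -0.757, 0.0], [0.0, 0.0, -1.0]]
force: [-0.4, 0.3, -0.0]
grip_width: 0.0855
gripper_force: 0.0
```

>>> servo_tool:
  gripper: [0,0,0,0,0]
  offset:
    - [0,0,0.5]
    - [0,0,0.5]
    - [0,0,0.5]
    - [0,0,0]
    - [0,0,0]
  rotation:
    - [0,0,0.2172]
    - [0,0,0.2172]
    - [0,0,0.2172]
    - [0,0,0]
    - [0,0,0]

```text
t: 4.15
position: [0.6172, 0.0094, 0.1737]
ee_rot: [[0.978, 0.208, 0.0], [0.208, -0.978, -0.0], [0.0, 0.0, -1.0]]
force: [0.7, 0.1, -0.2]
grip_width: 0.0853
gripper_force: 0.0
```

```bash
cat >> h.py <<'E'
CQ=np.array([.5629,-.0274,.2063])
def tocad(x):
    c,s=np.cos(CQ[2]),np.sin(CQ[2]);d=np.array(x)[:2]-CQ[:2]; return np.r_[c*d[0]+s*d[1],-s*d[0]+c*d[1],x[2]]*1000
def st():
    s=monitor.read_state();R=np.array(s['ee_rot'])
    print("t",round(s['t'],2),"pos",np.round(s['position'],4),"cad",tocad(s['position']).round(1),"yaw(tool y)-cad",round(np.degrees(np.arctan2(R[1,1],R[0,1])-CQ[2]),2),"tilt",R[:2,2].round(3),"F",np.round(s['force'],1),"w",round(s['grip_width'],4),"gf",round(s['gripper_force'],1)); return s
E
python3 - <<'E'
from h import *
s=st();p=eyes.snapshot("wrist")
for th in("pin","caddy"):
    for r in masks_of(p,th)[:2]: print(th,r["conf"],np.round(r["bbox"]))
X=w(CQ,np.array([[.06,.025,.080],[.06,.025,.044]]));print([proj(p,x) for x in X])
im=p["image"].copy()
for P in SH["caddy"]+[box(51,69,16,34,44,80)]:
    u=np.array([proj(p,x) for x in w(CQ,P)])
    for i in range(8):
        for j in range(i):
            if bin(i^j).count("1")==1: cv2.line(im,tuple((u[i]*16).astype(int)),tuple((u[j]*16).astype(int)),(0,255,0),1,cv2.LINE_AA,4)
cv2.imwrite("pics/w2.png",im)
E
```

```text
t 4.15 pos [0.6172 0.0094 0.1737] cad [ 60.7  24.9 173.7] yaw(tool y)-cad -89.8 tilt [ 0. -0.] F [ 0.7  0.1 -0.2] w 0.0853 gf 0.0
pin 0.8 [307. 185. 330. 219.]
caddy 0.9 [195. 161. 460. 321.]
[array([317.33849749, 209.14838643]), array([317.55272076, 194.57592796])]
```

View pics/w2.png

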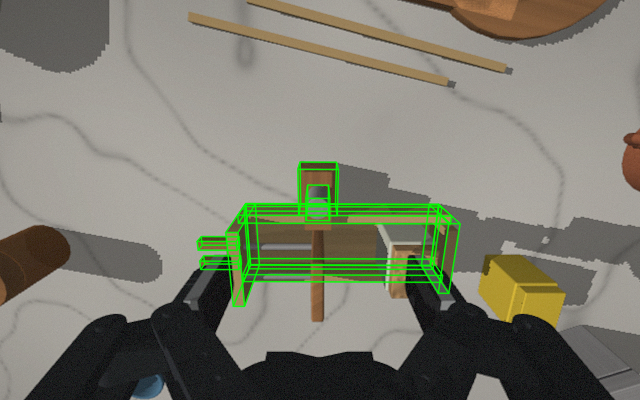

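Model and image agree. Descending on the pin and gripping it.

>>> servo_tool:
  gripper: [0,0,0.3,0.3,0.3]
  offset:
    - [0,0,1]
    - [0,0,1]
    - [0,0,1]
    - [0,0,1]
    - [0,0,1]
  rotation:
    - [0,0,0]
    - [0,0,0]
    - [0,0,0]
    - [0,0,0]
    - [0,0,0]

```text
t: 4.92
position: [0.617, 0.0094, 0.0721]
ee_rot: [[0.979, 0.205, 0.0], [0.205, -0.979, 0.0], [0.0, -0.0, -1.0]]
force: [-0.9, -0.7, 0.6]
grip_width: 0.06
gripper_force: 0.0
```

>>> servo_tool:
  gripper: [0.3,1,1,1,1]
  offset:
    - [0,0,0.18]
    - [0,0,0]
    - [0,0,0]
    - [0,0,0]
    - [0,0,0]
  rotation:
    - [0,0,0]
    - [0,0,0]
    - [0,0,0]
    - [0,0,0]
    - [0,0,0]

```text
t: 5.55
position: [0.6174, 0.0095, 0.0704]
ee_rot: [[0.979, 0.205, 0.001], [0.205, -0.979, 0.0], [0.001, 0.0, -1.0]]
force: [-0.7, 0.5, 4.0]
grip_width: 0.0172
gripper_force: 39.1
```

>>> servo_tool:
  gripper: [1,1,1,1,1]
  offset:
    - [0,0,0]
    - [0,0,0]
    - [0,0,-0.2]
    - [0,0,0]
    - [0,0,0]
  rotation:
    - [0,0,0]
    - [0,0,0]
    - [0,0,0]
    - [0,0,0]
    - [0,0,0]

```text
t: 6.18
position: [0.6169, 0.0094, 0.0736]
ee_rot: [[0.979, 0.205, -0.0], [0.205, -0.979, -0.0], [-0.0, -0.0, -1.0]]
force: [0.8, 0.6, -0.4]
grip_width: 0.0169
gripper_force: 39.0
```

Pin gripped (17 mm). Lift, then swing round to the open end of the fork while turning 90°.

>>> servo_tool:
  gripper: [1,1,1,1,1]
  offset:
    - [0,0,-1]
    - [0,0,-1]
    - [0,0,-1]
    - [0,0,-0.6]
    - [0,0,0]
  rotation:
    - [0,0,0]
    - [0,0,0]
    - [0,0,0]
    - [0,0,0]
    - [0,0,0]

```text
t: 6.8
position: [0.6176, 0.0094, 0.1471]
ee_rot: [[0.979, 0.205, 0.002], [0.205, -0.979, -0.0], [0.002, 0.0, -1.0]]
force: [-0.3, -0.6, 0.1]
grip_width: 0.0171
gripper_force: 39.4
```

>>> servo_tool:
  gripper: [1,1,1,1,1]
  offset:
    - [-0.337,-0.694,0]
    - [-0.211,-0.742,0]
    - [-0.079,-0.767,0]
    - [0.055,-0.77,0]
    - [0.188,-0.748,0]
  rotation:
    - [0,0,-0.2222]
    - [0,0,-0.2222]
    - [0,0,-0.2222]
    - [0,0,-0.2222]
    - [0,0,-0.2222]

```text
t: 7.42
position: [0.5689, 0.0707, 0.1449]
ee_rot: [[0.467, 0.884, -0.002], [0.884, -0.467, -0.0], [-0.001, -0.001, -1.0]]
force: [0.0, 0.4, -0.1]
grip_width: 0.0166
gripper_force: 39.5
```

>>> servo_tool:
  gripper: [1,1,1,1,1]
  offset:
    - [0.315,-0.704,0]
    - [0.432,-0.639,0]
    - [0.537,-0.554,0]
    - [0.625,-0.453,0]
    - [0,0,0]
  rotation:
    - [0,0,-0.2222]
    - [0,0,-0.2222]
    - [0,0,-0.2222]
    - [0,0,-0.2222]
    - [0,0,0]

```text
t: 8.05
position: [0.5311, 0.1196, 0.145]
ee_rot: [[-0.204, 0.979, -0.002], [0.979, 0.204, -0.0], [0.0, -0.002, -1.0]]
force: [-0.3, 0.7, -0.8]
grip_width: 0.017
gripper_force: 39.6
```

Run:
```python
from h import *
s=st();p=eyes.snapshot("wrist")
im=p["image"].copy()
for P in SH["caddy"]:
    u=np.array([proj(p,x) for x in w(CQ,P)])
    for i in range(8):
        for j in range(i):
            if bin(i^j).count("1")==1: cv2.line(im,tuple((u[i]*16).astype(int)),tuple((u[j]*16).astype(int)),(0,255,0),1,cv2.LINE_AA,4)
cv2.imwrite("pics/w3.png",np.vstack([im[50:],])[:, :])
for r in masks_of(p,"pin")[:2]: print(r["conf"],np.round(r["bbox"]))
x=np.array(s["position"]);print([proj(p,x-[0,0,d]) for d in (-.0096,.0264,.0564)])
```

```text
t 8.05 pos [0.5311 0.1196 0.145 ] cad [ -1.  150.4 145. ] yaw(tool y)-cad -0.02 tilt [-0.002 -0.   ] F [-0.3  0.7 -0.8] w 0.017 gf 39.6
0.74 [302. 226. 337. 307.]
[array([321.02279228, 291.71900155]), array([320.73303979, 251.32631403]), array([320.5699292 , 228.58802667])]
```

View pics/w3.png

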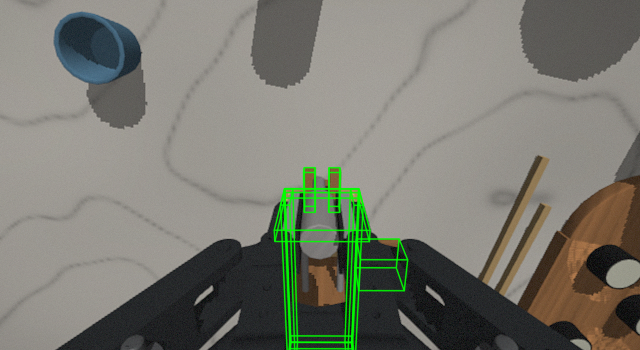

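The overlay shows the fork at (322,235 full frame) just ahead of the pin shank. I'll measure the prong gap against the predicted columns.

Run:
```python
from h import *
p=eyes.snapshot("wrist");im=p["image"].astype(int)
s=im[...,2]-im[...,0]
for r in(221,223,225): print(r,"".join("#" if v>40 else "." for v in s[r,295:350]),s[r,300:345:4])
u=[proj(p,w(CQ,np.array([[x,.132,.044]]))[0]) for x in(-.01475,-.00575,.00575,.01475)];print(np.round(u,1))
u=[proj(p,w(CQ,np.array([[x,.130,.034]]))[0]) for x in(-.01475,-.00575,.00575,.01475)];print(np.round(u,1))
```

```text
221 ........###########...............###########.......... [10 75 72 76  9 11 10 22 74 72 19  9]
223 ........###########...............###########.......... [10 69 75 72  9  9 11 22 72 72 21 10]
225 ........###########...............###########.......... [10 73 71 72  6  8 14 23 73 71 19 10]
[[302.1 225.6]
 [313.3 225.6]
 [327.7 225.5]
 [338.9 225.5]]
[[302.8 222.9]
 [313.5 222.9]
 [327.3 222.9]
 [338.1 222.8]]
```

>>> servo_tool:
  gripper: [1,1,1,1,1]
  offset:
    - [0,0.1,1]
    - [0,0,1]
    - [0,0,1]
    - [0,0,0.5]
    - [0,0,0]
  rotation:
    - [0,0,0]
    - [0,0,0]
    - [0,0,0]
    - [0,0,0]
    - [0,0,0]

```text
t: 8.82
position: [0.5338, 0.1193, 0.0751]
ee_rot: [[-0.203, 0.979, -0.001], [0.979, 0.203, -0.0], [-0.0, -0.001, -1.0]]
force: [0.6, -0.4, -0.6]
grip_width: 0.0168
gripper_force: 39.6
```

Run:
```python
from h import *
s=st();p=eyes.snapshot("wrist");sd=eyes.snapshot("side")
x=np.array(s["position"])
print([np.round(proj(p,x-[0,0,d]),1) for d in (-.0096,.0264,.0564)])
for y in (.135,.120): print(np.round([proj(p,w(CQ,np.array([[a,y,.044]]))[0]) for a in(-.01475,-.00575,.00575,.01475)],1).tolist())
a=cv2.resize(p["image"][190:340,230:430],(800,600),interpolation=cv2.INTER_CUBIC)
cv2.imwrite("pics/w4.png",a)
```

```text
t 8.82 pos [0.5338 0.1193 0.0751] cad [  1.6 149.5  75.1] yaw(tool y)-cad -0.1 tilt [-0.001 -0.   ] F [ 0.6 -0.4 -0.6] w 0.0168 gf 39.6
[array([321. , 291.7]), array([320.7, 251.3]), array([320.5, 228.6])]
[[292.2, 269.9], [307.9, 269.9], [327.8, 269.9], [343.5, 269.9]]
[[293.0, 292.0], [308.2, 292.0], [327.6, 292.0], [342.8, 292.0]]
```

View pics/w4.png

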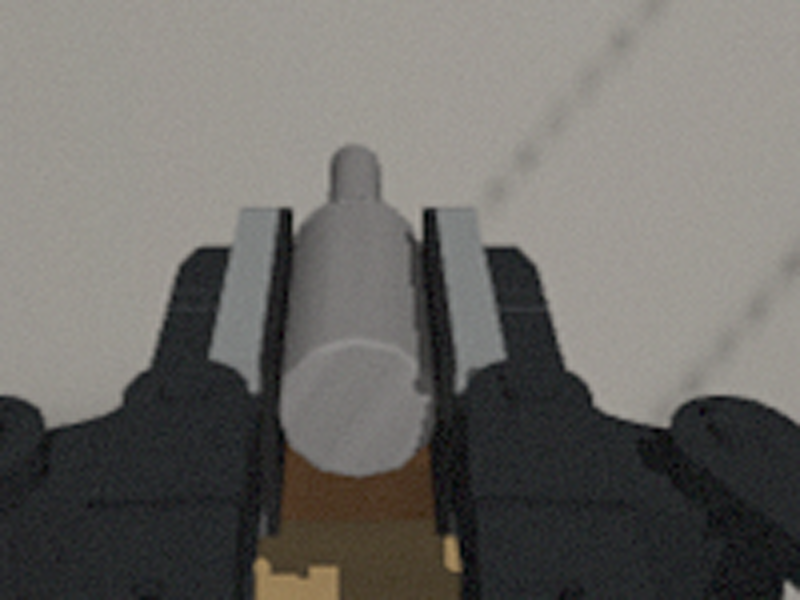

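The pin hangs straight, with the shank at column 318.75 and the gap centre slightly to its right. I nudge +0.5 mm in x, lower, and slide in slowly.

>>> servo_tool:
  gripper: [1,1,1,1,1]
  offset:
    - [0,0.025,0.165]
    - [-0.3,0,0]
    - [-0.3,0,0]
    - [-0.2,0,0]
    - [-0.1,0,0]
  rotation:
    - [0,0,0]
    - [0,0,0]
    - [0,0,0]
    - [0,0,0]
    - [0,0,0]

```text
t: 9.55
position: [0.5383, 0.1017, 0.0725]
ee_rot: [[-0.204, 0.979, 0.0], [0.979, 0.204, 0.0], [-0.0, 0.0, -1.0]]
force: [-0.6, -0.3, -1.0]
grip_width: 0.017
gripper_force: 39.6
```

>>> servo_tool:
  gripper: [1,1,1,1,1]
  offset:
    - [-0.15,0,0]
    - [-0.15,0,0]
    - [-0.15,0,0]
    - [-0.15,0,0]
    - [0,0,0]
  rotation:
    - [0,0,0]
    - [0,0,0]
    - [0,0,0]
    - [0,0,0]
    - [0,0,0]

```text
t: 10.18
position: [0.5407, 0.0902, 0.0724]
ee_rot: [[-0.204, 0.979, -0.0], [0.979, 0.204, -0.0], [-0.0, -0.0, -1.0]]
force: [-0.9, -0.6, -0.0]
grip_width: 0.017
gripper_force: 39.6
```

Run:
```python
from h import *
for i in range(3): st();eyes.snapshot("wrist")
```

```text
t 10.18 pos [0.5407 0.0902 0.0724] cad [  2.4 119.7  72.4] yaw(tool y)-cad -0.03 tilt [-0. -0.] F [-0.9 -0.6 -0. ] w 0.017 gf 39.6
t 10.22 pos [0.5406 0.0903 0.0724] cad [  2.3 119.8  72.4] yaw(tool y)-cad -0.03 tilt [-0.  0.] F [ 0.4  0.1 -0.6] w 0.0169 gf 39.6
t 10.28 pos [0.5407 0.0904 0.0724] cad [  2.4 119.9  72.4] yaw(tool y)-cad -0.03 tilt [0. 0.] F [-0.3  0.3  0.3] w 0.0172 gf 39.6
```

No contact force at y≈120. Lower until the head rests, release, rise.

>>> servo_tool:
  gripper: [1,1,0.7,0.4,0.2]
  offset:
    - [0,0,0.1]
    - [0,0,0]
    - [0,0,0]
    - [0,0,0]
    - [0,0,0]
  rotation:
    - [0,0,0]
    - [0,0,0]
    - [0,0,0]
    - [0,0,0]
    - [0,0,0]

```text
t: 10.95
position: [0.5406, 0.0904, 0.0703]
ee_rot: [[-0.204, 0.979, -0.0], [0.979, 0.204, -0.0], [0.0, -0.0, -1.0]]
force: [0.4, -0.5, -0.5]
grip_width: 0.0605
gripper_force: 0.0
```

>>> servo_tool:
  gripper: [0.2,0,0,0,0]
  offset:
    - [0,0,-0.5]
    - [0,0,-1]
    - [0,0,-1]
    - [0,0,-1]
    - [0,0,-1]
  rotation:
    - [0,0,0]
    - [0,0,0]
    - [0,0,0]
    - [0,0,0]
    - [0,0,0]

```text
t: 11.58
position: [0.5407, 0.0904, 0.1618]
ee_rot: [[-0.205, 0.979, 0.001], [0.979, 0.205, 0.0], [-0.0, 0.001, -1.0]]
force: [-0.9, -0.6, -0.0]
grip_width: 0.0853
gripper_force: 0.0
```

>>> servo_tool:
  gripper: [0,0,0,0,0]
  offset:
    - [0,0,-0.5]
    - [0,0,0]
    - [0,0,0]
    - [0,0,0]
    - [0,0,0]
  rotation:
    - [0,0,0]
    - [0,0,0]
    - [0,0,0]
    - [0,0,0]
    - [0,0,0]

```text
t: 12.2
position: [0.5404, 0.0904, 0.1698]
ee_rot: [[-0.205, 0.979, -0.001], [0.979, 0.205, -0.0], [0.0, -0.001, -1.0]]
force: [0.1, 0.7, 0.4]
grip_width: 0.0851
gripper_force: 0.0
```

Run:
```python
from h import *
s=st();p=eyes.snapshot("wrist")
for r in masks_of(p,"pin")[:2]: print(r["conf"],np.round(r["bbox"]))
for th in("jar","tin"):
    for r in recognise(p,th)[:2]: print(th,r["conf"],np.round(r["bbox"]))
print([np.round(proj(p,w(CQ,np.array([[.0022,.119,z]]))[0]),1) for z in(.044,.08)])
cv2.imwrite("pics/w5.png",p["image"])
```

```text
t 12.2 pos [0.5404 0.0904 0.1698] cad [  2.1 119.9 169.8] yaw(tool y)-cad -0.02 tilt [-0.001 -0.   ] F [0.1 0.7 0.4] w 0.0851 gf 0.0
0.67 [308. 182. 333. 221.]
0.52 [285. 268. 408. 338.]
[array([320.4, 196.1]), array([320.5, 211.1])]
```

View pics/w5.png

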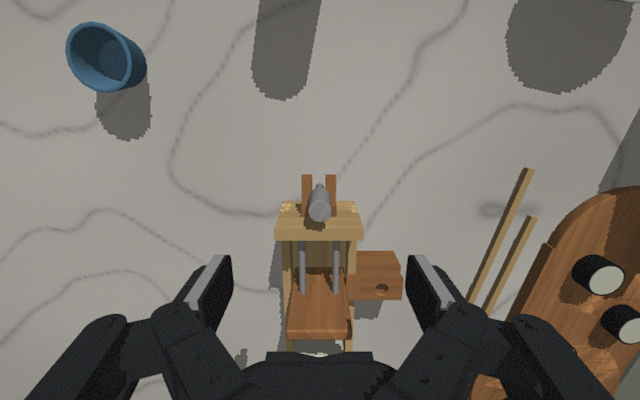

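The pin stands upright in the fork at (320,200). I refit the caddy from this view and travel to above the jar.

Run:
```python
from h import *
st();p=eyes.snapshot("wrist")
m=masks_of(p,"caddy")[0];print(m["conf"],m["bbox"])
g=np.zeros((400,640),np.uint8);g[310:]=1
for t2 in("divider","pin"):
    for r in masks_of(p,t2)[:2]:
        if r["pixels"].sum()<9000: g|=r["pixels"].astype(np.uint8)
print(fit([(p,m["pixels"])],SH["caddy"],CQ,[cv2.dilate(g,np.ones((5,5)))>0],sc=(.005,.005,.05)))
```

```text
t 12.4 pos [0.5406 0.0904 0.1702] cad [  2.3 119.9 170.2] yaw(tool y)-cad -0.02 tilt [-0. -0.] F [ 0.  -0.1 -0.2] w 0.0855 gf 0.0
0.87 [268.5, 175.5, 404.1, 353.2]
(array([ 0.56404977, -0.02826105,  0.21466859]), np.float64(0.026988090664617714))
```

>>> servo_tool:
  gripper: [0,0,0,0,0]
  offset:
    - [1,-0.076,0]
    - [1,-0.076,0]
    - [1,-0.076,0]
    - [1,-0.076,0]
    - [1,-0.076,0]
  rotation:
    - [0,0,0]
    - [0,0,0]
    - [0,0,0]
    - [0,0,0]
    - [0,0,0]

```text
t: 13.22
position: [0.5123, 0.1883, 0.1704]
ee_rot: [[-0.205, 0.979, 0.0], [0.979, 0.205, 0.0], [0.0, 0.0, -1.0]]
force: [0.1, -0.4, 0.5]
grip_width: 0.0854
gripper_force: 0.0
```

>>> servo_tool:
  gripper: [0,0,0,0,0]
  offset:
    - [1,-0.076,0]
    - [1,-0.076,0]
    - [1,-0.076,0]
    - [1,-0.076,0]
    - [0.9,-0.076,0]
  rotation:
    - [0,0,0]
    - [0,0,0]
    - [0,0,0]
    - [0,0,0]
    - [0,0,0]

```text
t: 13.85
position: [0.4849, 0.2824, 0.1704]
ee_rot: [[-0.205, 0.979, 0.0], [0.979, 0.205, 0.0], [0.0, 0.0, -1.0]]
force: [0.6, 1.1, 0.2]
grip_width: 0.0854
gripper_force: 0.0
```

Run:
```python
from h import *
s=st();p=eyes.snapshot("wrist")
print(proj(p,[.484,.286,.072]))
for r in masks_of(p,"jar")[:2]:
    print(r["conf"],r["bbox"]); q=fit([(p,r["pixels"])],SH["jar"],[.484,.286,0],sc=(.01,.01,.01)); print(q)
    d=q[0][:2]-np.array(s["position"])[:2]; R=np.array(s["ee_rot"]); print("tool delta mm",(R[:2,:2].T@d*1000).round(1))
cv2.imwrite("pics/w6.png",p["image"])
```

```text
t 13.85 pos [0.4849 0.2824 0.1704] cad [-12.9 319.2 170.4] yaw(tool y)-cad -0.01 tilt [0. 0.] F [0.6 1.1 0.2] w 0.0854 gf 0.0
[320.0063349  201.57838374]
0.56 [284.2, 154.4, 354.0, 237.7]
(array([0.48394385, 0.28322407, 0.00861085]), np.float64(0.07593757279291868))
tool delta mm [ 1.  -0.8]
0.55 [133.8, 240.1, 190.7, 300.2]
(array([0.484, 0.286, 0.   ]), np.float64(1.0))
tool delta mm [ 3.7 -0.2]
```

Jar confirmed at bbox (284–354,154–238), 1 mm off centre. Descend and grip.

>>> servo_tool:
  gripper: [0,0,0,0,0]
  offset:
    - [0.05,-0.04,1]
    - [0,0,1]
    - [0,0,1]
    - [0,0,1]
    - [0,0,1]
  rotation:
    - [0,0,0]
    - [0,0,0]
    - [0,0,0]
    - [0,0,0]
    - [0,0,0]

```text
t: 14.58
position: [0.4845, 0.2815, 0.0698]
ee_rot: [[-0.204, 0.979, 0.0], [0.979, 0.204, -0.0], [-0.0, 0.0, -1.0]]
force: [0.8, 1.2, -0.7]
grip_width: 0.0855
gripper_force: 0.0
```

>>> servo_tool:
  gripper: [0,0,1,1,1]
  offset:
    - [0,0,0.72]
    - [0,0,0]
    - [0,0,0]
    - [0,0,0]
    - [0,0,0]
  rotation:
    - [0,0,0]
    - [0,0,0]
    - [0,0,0]
    - [0,0,0]
    - [0,0,0]
  newtons: 40

```text
t: 15.2
position: [0.4848, 0.2822, 0.0569]
ee_rot: [[-0.205, 0.979, 0.001], [0.979, 0.205, 0.001], [0.0, 0.001, -1.0]]
force: [0.3, -0.8, 7.1]
grip_width: 0.0511
gripper_force: 41.2
```

Run:
```python
from h import *
st();p=eyes.snapshot("wrist")
```

```text
t 15.2 pos [0.4848 0.2822 0.0569] cad [-13.  319.1  56.9] yaw(tool y)-cad -0.02 tilt [0.001 0.001] F [ 0.3 -0.8  7.1] w 0.0511 gf 41.2
```

>>> servo_tool:
  gripper: [1,1,1,1,1]
  offset:
    - [0,0,-0.5]
    - [0,0,-1]
    - [0,0,-1]
    - [0,0,-1]
    - [0,0,-1]
  rotation:
    - [0,0,0]
    - [0,0,0]
    - [0,0,0]
    - [0,0,0]
    - [0,0,0]

```text
t: 15.88
position: [0.4841, 0.2818, 0.1471]
ee_rot: [[-0.204, 0.979, -0.0], [0.979, 0.204, 0.0], [0.0, 0.0, -1.0]]
force: [0.1, -0.1, -2.4]
grip_width: 0.0509
gripper_force: 42.1
```

>>> servo_tool:
  gripper: [1,1,1,1,1]
  offset:
    - [-0.97,0.041,-0.8]
    - [-0.97,0.041,-0.6]
    - [-0.97,0.041,0]
    - [-0.97,0.041,0]
    - [-0.97,0.041,0]
  rotation:
    - [0,0,-0.008]
    - [0,0,0]
    - [0,0,0]
    - [0,0,0]
    - [0,0,0]

```text
t: 16.5
position: [0.5085, 0.1864, 0.1733]
ee_rot: [[-0.21, 0.978, -0.001], [0.978, 0.21, -0.0], [-0.0, -0.001, -1.0]]
force: [0.4, 0.2, -1.8]
grip_width: 0.0513
gripper_force: 42.2
```

>>> servo_tool:
  gripper: [1,1,1,1,1]
  offset:
    - [-0.97,0.041,0]
    - [-0.97,0.041,0]
    - [-0.97,0.041,0]
    - [-0.97,0.041,0]
    - [-0.97,0.041,0]
  rotation:
    - [0,0,0]
    - [0,0,0]
    - [0,0,0]
    - [0,0,0]
    - [0,0,0]

```text
t: 17.12
position: [0.5334, 0.0927, 0.174]
ee_rot: [[-0.211, 0.978, 0.0], [0.978, 0.211, 0.0], [0.0, 0.0, -1.0]]
force: [0.2, 0.8, -1.9]
grip_width: 0.0512
gripper_force: 42.2
```

>>> servo_tool:
  gripper: [1,1,1,1,1]
  offset:
    - [-0.97,0.041,0]
    - [-0.97,0.041,0]
    - [-0.97,0.041,0]
    - [-0.97,0.041,0]
    - [-0.97,0.041,0]
  rotation:
    - [0,0,0]
    - [0,0,0]
    - [0,0,0]
    - [0,0,0]
    - [0,0,0]

```text
t: 17.75
position: [0.5578, -0.0012, 0.174]
ee_rot: [[-0.211, 0.978, -0.0], [0.978, 0.211, 0.0], [0.0, -0.0, -1.0]]
force: [-0.2, -0.5, -1.2]
grip_width: 0.0512
gripper_force: 42.2
```

>>> servo_tool:
  gripper: [1,1,1,1,1]
  offset:
    - [-0.96,0.041,0]
    - [-0.96,0.041,0]
    - [0,0,0]
    - [0,0,0]
    - [0,0,0]
  rotation:
    - [0,0,0]
    - [0,0,0]
    - [0,0,0]
    - [0,0,0]
    - [0,0,0]

```text
t: 18.38
position: [0.567, -0.0367, 0.1739]
ee_rot: [[-0.211, 0.977, -0.0], [0.977, 0.211, 0.0], [0.0, -0.0, -1.0]]
force: [-0.4, -0.6, -1.9]
grip_width: 0.051
gripper_force: 42.2
```

Run:
```python
from h import *
C2=np.array([.5637,-.0280,.2125])
s=st();p=eyes.snapshot("wrist");sd=eyes.snapshot("side")
im=p["image"].copy()
for P in SH["caddy"]+[box(-26,26,20,30,8,103)]:
    u=np.array([proj(p,x) for x in w(C2,P)])
    for i in range(8):
        for j in range(i):
            if bin(i^j).count("1")==1: cv2.line(im,tuple((u[i]*16).astype(int)),tuple((u[j]*16).astype(int)),(0,255,0),1,cv2.LINE_AA,4)
for r in masks_of(p,"jar")[:1]: print(r["conf"],r["bbox"])
for r in masks_of(p,"caddy")[:1]:
    g=np.zeros((400,640),np.uint8)
    for t2 in("divider","pin","jar"):
        for k in masks_of(p,t2)[:1]: g|=k["pixels"].astype(np.uint8)
    g[285:]=1
    print(r["conf"],r["bbox"],fit([(p,r["pixels"])],SH["caddy"],C2,[cv2.dilate(g,np.ones((5,5)))>0],sc=(.005,.005,.05)))
i2=cv2.resize(sd["image"][150:290,260:420],(457,400),interpolation=cv2.INTER_CUBIC)
cv2.imwrite("pics/w7.png",np.hstack([im[:,150:490],i2]))
```

```text
t 18.38 pos [ 0.567  -0.0367  0.1739] cad [  2.1  -9.9 173.9] yaw(tool y)-cad 0.37 tilt [-0.  0.] F [-0.4 -0.6 -1.9] w 0.051 gf 42.2
0.84 [258.5, 191.5, 383.5, 347.8]
0.91 [262.0, 1.8, 414.3, 211.8] (array([ 0.56372949, -0.02779758,  0.21061161]), np.float64(0.05306784394990538))
```

View pics/w7.png

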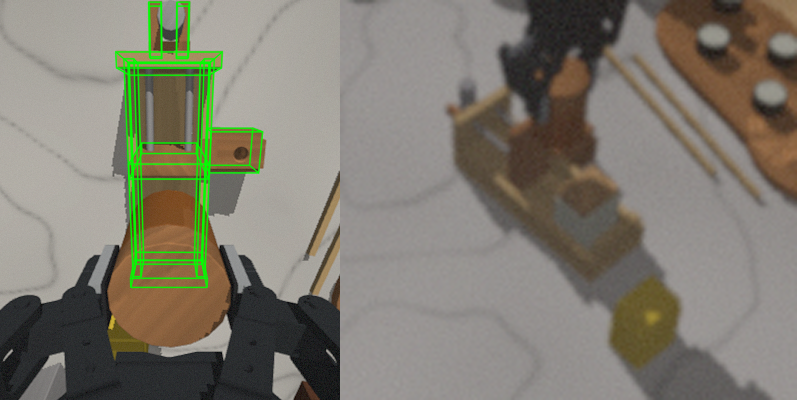

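The jar hangs over the bay between canister and divider, and the overlay fits the caddy. I check the jar's uprightness and lateral offset numerically from its mask.

```bash
sed -i 's/^CQ=.*/CQ=np.array([.5637,-.0278,.2106])/' h.py
python3 - <<'E'
from h import *
X=[];
for i in range(4):
    s=monitor.read_state();X.append(s["position"]);p=eyes.snapshot("wrist")
x=np.mean(X,0);print(np.std(X,0)*1000,x,tocad(x))
m=[r for r in masks_of(p,"jar")][0]["pixels"]
q=np.array([x[0],x[1],0,x[2]-.0569])
r=render(p,q,SH["jar"])
for row in range(192,350,14):
    a=np.where(m[row])[0];b=np.where(r[row])[0]
    print(row,(a.min(),a.max()) if len(a) else None,(b.min(),b.max()) if len(b) else None)
E
```

```text
[0.01188535 0.04328269 0.01334889] [ 0.56717569 -0.03704826  0.17398758] [  1.46557855  -9.77051178 173.98758022]
192 (np.int64(306), np.int64(331)) (np.int64(305), np.int64(336))
206 (np.int64(286), np.int64(351)) (np.int64(287), np.int64(354))
220 (np.int64(279), np.int64(358)) (np.int64(280), np.int64(361))
234 (np.int64(274), np.int64(362)) (np.int64(276), np.int64(365))
248 (np.int64(270), np.int64(368)) (np.int64(272), np.int64(370))
262 (np.int64(266), np.int64(372)) (np.int64(267), np.int64(375))
276 (np.int64(261), np.int64(376)) (np.int64(263), np.int64(380))
290 (np.int64(257), np.int64(379)) (np.int64(259), np.int64(384))
304 (np.int64(259), np.int64(379)) (np.int64(259), np.int64(383))
318 (np.int64(265), np.int64(373)) (np.int64(264), np.int64(378))
332 (np.int64(276), np.int64(361)) (np.int64(275), np.int64(367))
346 (np.int64(311), np.int64(328)) (np.int64(299), np.int64(344))
```

The jar is upright and about 0.5 mm off centre. I press the jar lightly against the free divider to clear the canister, then lower it to the floor.

>>> servo_tool:
  gripper: [1,1,1,1,1]
  offset:
    - [0,-0.02,0.7]
    - [0,0,0.65]
    - [0.25,0,0]
    - [0.24,0,0]
    - [0,0,0]
  rotation:
    - [0,0,0]
    - [0,0,0]
    - [0,0,0]
    - [0,0,0]
    - [0,0,0]

```text
t: 19.6
position: [0.5649, -0.0274, 0.1472]
ee_rot: [[-0.211, 0.977, 0.0], [0.977, 0.211, -0.0], [-0.0, 0.0, -1.0]]
force: [-0.0, -2.3, -1.4]
grip_width: 0.0515
gripper_force: 42.1
```

>>> servo_tool:
  gripper: [1,1,1,1,1]
  offset:
    - [0,0,0.8]
    - [0,0,0.8]
    - [0,0,0.8]
    - [0,0,0.3]
    - [0,0,0]
  rotation:
    - [0,0,0]
    - [0,0,0]
    - [0,0,0]
    - [0,0,0]
    - [0,0,0]

```text
t: 20.23
position: [0.5641, -0.0277, 0.0921]
ee_rot: [[-0.211, 0.978, -0.002], [0.978, 0.211, 0.0], [0.001, -0.002, -1.0]]
force: [-0.6, -2.4, -1.9]
grip_width: 0.051
gripper_force: 42.2
```

Run:
```python
from h import *
st();p=eyes.snapshot("wrist")
for r in masks_of(p,"divider")[:1]: print(r["conf"],r["bbox"])
sd=eyes.snapshot("side")
for t in("jar","canister","divider"):
    for r in recognise(sd,t)[:2]: print(t,r["conf"],r["bbox"])
```

```text
t 20.23 pos [ 0.5641 -0.0277  0.0921] cad [ 0.4  0.  92.1] yaw(tool y)-cad 0.09 tilt [-0.002  0.   ] F [-0.6 -2.4 -1.9] w 0.051 gf 42.2
0.91 [255.3, 163.3, 461.5, 233.3]
jar 0.64 [323.3, 189.4, 345.2, 221.5]
canister 0.97 [336.2, 206.3, 357.1, 234.9]
canister 0.85 [353.7, 246.2, 377.6, 277.9]
```

Spring pressure of 2.3 N confirms the divider is pushed back. Lowering into the walls slowly.

>>> servo_tool:
  gripper: [1,1,1,1,1]
  offset:
    - [0,0,0.15]
    - [0,0,0.15]
    - [0,0,0.15]
    - [0,0,0.15]
    - [0,0,0]
  rotation:
    - [0,0,0]
    - [0,0,0]
    - [0,0,0]
    - [0,0,0]
    - [0,0,0]

```text
t: 21.15
position: [0.5646, -0.0277, 0.0806]
ee_rot: [[-0.211, 0.978, -0.0], [0.978, 0.211, 0.0], [0.0, -0.0, -1.0]]
force: [1.0, -2.4, -3.3]
grip_width: 0.0512
gripper_force: 42.2
```

>>> servo_tool:
  gripper: [1,1,1,1,1]
  offset:
    - [0,0,0.25]
    - [0,0,0.25]
    - [0,0,0.15]
    - [0,0,0.1]
    - [0,0,0]
  rotation:
    - [0,0,0]
    - [0,0,0]
    - [0,0,0]
    - [0,0,0]
    - [0,0,0]

```text
t: 21.78
position: [0.5646, -0.0277, 0.0657]
ee_rot: [[-0.211, 0.978, -0.0], [0.978, 0.211, 0.0], [0.0, -0.0, -1.0]]
force: [0.6, -1.7, -2.9]
grip_width: 0.0507
gripper_force: 42.2
```

>>> servo_tool:
  gripper: [1,1,1,1,1]
  offset:
    - [-0.3,0,0]
    - [-0.3,0,0]
    - [-0.3,0,0]
    - [-0.15,0,0]
    - [0,0,0]
  rotation:
    - [0,0,0]
    - [0,0,0]
    - [0,0,0]
    - [0,0,0]
    - [0,0,0]

```text
t: 22.4
position: [0.5692, -0.0485, 0.066]
ee_rot: [[-0.21, 0.978, 0.0], [0.978, 0.21, -0.0], [-0.0, 0.0, -1.0]]
force: [0.2, 0.3, -0.9]
grip_width: 0.0513
gripper_force: 42.3
```

>>> servo_tool:
  gripper: [1,1,1,1,1]
  offset:
    - [-0.05,0,0]
    - [-0.05,0,0]
    - [-0.05,0,0]
    - [0,0,0]
    - [0,0,0]
  rotation:
    - [0,0,0]
    - [0,0,0]
    - [0,0,0]
    - [0,0,0]
    - [0,0,0]

```text
t: 23.02
position: [0.5696, -0.051, 0.0659]
ee_rot: [[-0.211, 0.978, -0.0], [0.978, 0.211, 0.0], [0.0, -0.0, -1.0]]
force: [-1.3, 1.2, -0.7]
grip_width: 0.0511
gripper_force: 42.3
```

Run:
```python
from h import *
st()
```

```text
t 23.02 pos [ 0.5696 -0.051   0.0659] cad [  0.9 -23.9  65.9] yaw(tool y)-cad 0.09 tilt [-0.  0.] F [-1.3  1.2 -0.7] w 0.0511 gf 42.3
```

>>> servo_tool:
  gripper: [1,1,1,1,1]
  offset:
    - [-0.05,0,0]
    - [-0.04,0,0]
    - [0,0,0]
    - [0,0,0]
    - [0,0,0]
  rotation:
    - [0,0,0]
    - [0,0,0]
    - [0,0,0]
    - [0,0,0]
    - [0,0,0]

```text
t: 23.65
position: [0.5694, -0.0514, 0.0659]
ee_rot: [[-0.21, 0.978, -0.002], [0.978, 0.21, 0.002], [0.002, -0.001, -1.0]]
force: [-2.6, 11.6, 2.2]
grip_width: 0.0511
gripper_force: 42.5
```

The row is against the end wall (11.6 N). Relax, set down, release, rise.

>>> servo_tool:
  gripper: [1,1,0.6,0.3,0]
  offset:
    - [0.06,0,0.04]
    - [0,0,0]
    - [0,0,0]
    - [0,0,0]
    - [0,0,0]
  rotation:
    - [0,0,0]
    - [0,0,0]
    - [0,0,0]
    - [0,0,0]
    - [0,0,0]

```text
t: 24.28
position: [0.5704, -0.0521, 0.0654]
ee_rot: [[-0.211, 0.978, 0.001], [0.978, 0.211, -0.0], [-0.001, 0.001, -1.0]]
force: [-0.2, -0.2, -0.8]
grip_width: 0.0759
gripper_force: 0.0
```

>>> servo_tool:
  gripper: [0,0,0,0,0]
  offset:
    - [0,0,-0.1]
    - [0,0,-0.9]
    - [0,0,-1]
    - [0,0,-1]
    - [0,0,-1]
  rotation:
    - [0,0,0]
    - [0,0,0]
    - [0,0,0]
    - [0,0,0]
    - [0,0,0]

```text
t: 24.9
position: [0.5702, -0.0518, 0.1472]
ee_rot: [[-0.211, 0.978, 0.001], [0.978, 0.211, -0.0], [-0.0, 0.001, -1.0]]
force: [-0.3, 0.2, -0.1]
grip_width: 0.0853
gripper_force: 0.0
```

>>> servo_tool:
  gripper: [0,0,0,0,0]
  offset:
    - [0,0,-1]
    - [0,0,-1]
    - [0,0,-0.5]
    - [0,0,0]
    - [0,0,0]
  rotation:
    - [0,0,0]
    - [0,0,0]
    - [0,0,0]
    - [0,0,0]
    - [0,0,0]

```text
t: 25.52
position: [0.5695, -0.0517, 0.1947]
ee_rot: [[-0.211, 0.978, -0.001], [0.978, 0.211, 0.0], [0.0, -0.001, -1.0]]
force: [0.3, -0.2, -0.7]
grip_width: 0.0856
gripper_force: 0.0
```

Run:
```python
from h import *
s=st();p=eyes.snapshot("wrist");sd=eyes.snapshot("side")
for q,n in((p,"wrist"),(sd,"side")):
    r=masks_of(q,"jar")[:1]
    for k in r: print(n,k["conf"],np.round(k["bbox"]),fit([(q,k["pixels"])],SH["jar"],[.569,-.051,0],z=.008,sc=(.01,.01,.01)))
    X=w(CQ,np.array([[0,-.024,.008],[0,-.024,.08]]));print([proj(q,x).round(1) for x in X])
j=fit([(p,masks_of(p,"jar")[0]["pixels"])],SH["jar"],[.569,-.051,0],z=.008,sc=(.01,.01,.01))[0];print("jar cad",tocad(np.r_[j[:2],0]))
R=np.array(s["ee_rot"]);d=np.array([.4783,-.3276])-np.array(s["position"])[:2];print("to tin (tool mm)",R[:2,:2].T@d*1000)
```

```text
t 25.52 pos [ 0.5695 -0.0517  0.1947] cad [  0.7 -24.6 194.7] yaw(tool y)-cad 0.09 tilt [-0.001  0.   ] F [ 0.3 -0.2 -0.7] w 0.0856 gf 0.0
wrist 0.88 [290. 150. 353. 229.] (array([ 0.56821159, -0.05035663, -0.00552261]), np.float64(0.045164718384697156))
[array([319.4, 176.8]), array([319.4, 198.7])]
side 0.81 [327. 203. 351. 231.] (array([ 0.57656981, -0.03927438,  0.00878364]), np.float64(0.3052064631956912))
[array([337.5, 224.2]), array([338.8, 207.7])]
jar cad [ -0.30347815 -23.00139345   0.        ]
to tin (tool mm) [-250.51468452 -147.27029667]
```

Jar is in place (caddy y ≈ −23.5). Travel to the tin, turning towards its sides.

>>> servo_tool:
  gripper: [0,0,0,0,0]
  offset:
    - [-0.963,-0.566,0]
    - [-0.963,-0.566,0]
    - [-0.963,-0.566,0]
    - [-0.963,-0.566,0]
    - [-0.963,-0.566,0]
  rotation:
    - [0,0,0]
    - [0,0,0]
    - [0,0,0]
    - [0,0,0]
    - [0,0,0]

```text
t: 26.4
position: [0.5345, -0.1584, 0.1949]
ee_rot: [[-0.211, 0.978, -0.0], [0.978, 0.211, 0.0], [0.0, -0.0, -1.0]]
force: [0.1, 0.5, -0.1]
grip_width: 0.0852
gripper_force: 0.0
```

>>> servo_tool:
  gripper: [0,0,0,0,0]
  offset:
    - [-0.963,-0.566,0]
    - [-0.963,-0.566,0]
    - [-0.963,-0.566,0]
    - [-0.963,-0.566,0]
    - [-0.963,-0.566,0]
  rotation:
    - [0,0,0]
    - [0,0,0]
    - [0,0,0]
    - [0,0,0]
    - [0,0,0]

```text
t: 27.02
position: [0.4995, -0.2645, 0.1949]
ee_rot: [[-0.211, 0.978, -0.0], [0.978, 0.211, 0.0], [0.0, -0.0, -1.0]]
force: [0.1, 1.1, -0.1]
grip_width: 0.0853
gripper_force: 0.0
```

>>> servo_tool:
  gripper: [0,0,0,0,0]
  offset:
    - [-0.963,-0.566,0]
    - [-0.963,-0.566,0]
    - [-0.963,-0.566,0]
    - [0,0,0]
    - [0,0,0]
  rotation:
    - [0,0,0]
    - [0,0,0]
    - [0,0,-0.1727]
    - [0,0,-0.1727]
    - [0,0,-0.1727]

```text
t: 27.65
position: [0.4785, -0.3278, 0.1948]
ee_rot: [[-0.583, 0.812, -0.0], [0.812, 0.583, 0.0], [0.001, -0.0, -1.0]]
force: [-0.1, 0.3, -0.6]
grip_width: 0.0856
gripper_force: 0.0
```

Run:
```python
from h import *
eyes.snapshot("side");s=st();p=eyes.snapshot("wrist")
for r in masks_of(p,"tin")[:2]:
    print(r["conf"],np.round(r["bbox"]))
    if r["conf"]<.4: continue
    q,e=fit([(p,r["pixels"])],SH["tin"],[.4783,-.3276,.618],sc=(.008,.008,.1)); print(q,e)
    d=q[:2]-np.array(s["position"])[:2]; R=np.array(s["ee_rot"]); print("tool delta mm",(R[:2,:2].T@d*1000).round(1),"yaw err deg",np.degrees(q[2]-np.arctan2(R[1,1],R[0,1])))
```

```text
t 27.7 pos [ 0.4786 -0.3276  0.1948] cad [-145.9 -275.4  194.8] yaw(tool y)-cad 24.0 tilt [-0.001  0.   ] F [0.5 0.3 0.4] w 0.0853 gf 0.0
0.75 [288. 154. 346. 228.]
[ 0.47644429 -0.32935288  0.64762736] 0.03983778625954193
tool delta mm [-0.1 -2.7] yaw err deg 1.0405938526149603
```

Tin found within 3 mm and 1°. Descend and grip.

>>> servo_tool:
  gripper: [0,0,0,0,0]
  offset:
    - [0,-0.1,1]
    - [0,0,1]
    - [0,0,1]
    - [0,0,1]
    - [0,0,1]
  rotation:
    - [0,0,-0.023]
    - [0,0,0]
    - [0,0,0]
    - [0,0,0]
    - [0,0,0]

```text
t: 28.42
position: [0.4772, -0.3285, 0.0945]
ee_rot: [[-0.592, 0.806, -0.0], [0.806, 0.592, 0.0], [0.0, 0.0, -1.0]]
force: [0.1, -0.6, 0.1]
grip_width: 0.0853
gripper_force: 0.0
```

>>> servo_tool:
  gripper: [0,0,0,1,1]
  offset:
    - [0,0,1]
    - [0,0,0.64]
    - [0,0,0]
    - [0,0,0]
    - [0,0,0]
  rotation:
    - [0,0,0]
    - [0,0,0]
    - [0,0,0]
    - [0,0,0]
    - [0,0,0]
  newtons: 40

```text
t: 29.05
position: [0.4776, -0.329, 0.0631]
ee_rot: [[-0.595, 0.804, 0.001], [0.804, 0.595, -0.001], [-0.001, 0.0, -1.0]]
force: [-0.1, -0.7, -0.8]
grip_width: 0.0517
gripper_force: 0.0
```

>>> servo_tool:
  gripper: [1,1,1,1,1]
  offset:
    - [0,0,0]
    - [0,0,0]
    - [0,0,-0.3]
    - [0,0,-1]
    - [0,0,-1]
  rotation:
    - [0,0,0]
    - [0,0,0]
    - [0,0,0]
    - [0,0,0]
    - [0,0,0]

```text
t: 29.68
position: [0.4768, -0.3284, 0.1088]
ee_rot: [[-0.595, 0.804, -0.001], [0.804, 0.595, 0.0], [0.001, -0.0, -1.0]]
force: [0.5, -0.0, -0.7]
grip_width: 0.0478
gripper_force: 41.5
```

Run:
```python
from h import *
eyes.snapshot("side");s=st()
T=np.array([0,.006]);c,sn=np.cos(CQ[2]),np.sin(CQ[2])
print("target",CQ[:2]+np.array([[c,-sn],[sn,c]])@T,"delta",CQ[:2]+np.array([[c,-sn],[sn,c]])@T-np.array(s["position"])[:2])
```

```text
t 29.73 pos [ 0.4781 -0.3293  0.1114] cad [-146.7 -276.9  111.4] yaw(tool y)-cad 24.44 tilt [ 0.002 -0.002] F [ 0.5 -0.9  0.7] w 0.0477 gf 41.5
target [ 0.56244572 -0.02193257] delta [0.08435797 0.30736378]
```

Tin gripped. Raise grip force, turn to the caddy's axis, and carry it above the jar.

>>> servo_tool:
  gripper: [1,1,1,1,1]
  offset:
    - [0,0,-1]
    - [0,0,-1]
    - [0,0,-1]
    - [0,0,0]
    - [0.953,0.527,0]
  rotation:
    - [0,0,0.181]
    - [0,0,0.181]
    - [0,0,0.181]
    - [0,0,0]
    - [0,0,0]
  newtons: 90

```text
t: 30.35
position: [0.483, -0.3078, 0.1675]
ee_rot: [[-0.21, 0.978, -0.001], [0.978, 0.21, 0.0], [0.0, -0.0, -1.0]]
force: [0.2, 0.4, -1.2]
grip_width: 0.0472
gripper_force: 93.5
```

>>> servo_tool:
  gripper: [1,1,1,1,1]
  offset:
    - [0.953,0.527,0]
    - [0.953,0.527,0]
    - [0.953,0.527,0]
    - [0.953,0.527,0]
    - [0.953,0.527,0]
  rotation:
    - [0,0,0]
    - [0,0,0]
    - [0,0,0]
    - [0,0,0]
    - [0,0,0]

```text
t: 30.98
position: [0.515, -0.2012, 0.1676]
ee_rot: [[-0.211, 0.977, -0.001], [0.977, 0.211, 0.001], [0.001, -0.001, -1.0]]
force: [0.5, -0.4, -1.2]
grip_width: 0.0468
gripper_force: 93.5
```

>>> servo_tool:
  gripper: [1,1,1,1,1]
  offset:
    - [0.953,0.527,0]
    - [0.953,0.527,0]
    - [0.953,0.527,0]
    - [0.953,0.527,0]
    - [0.953,0.527,0]
  rotation:
    - [0,0,0]
    - [0,0,0]
    - [0,0,0]
    - [0,0,0]
    - [0,0,0]

```text
t: 31.6
position: [0.5463, -0.0971, 0.1676]
ee_rot: [[-0.211, 0.977, -0.001], [0.977, 0.211, 0.0], [0.001, -0.001, -1.0]]
force: [-0.4, -0.1, -1.2]
grip_width: 0.0471
gripper_force: 93.5
```

>>> servo_tool:
  gripper: [1,1,1,1,1]
  offset:
    - [0.953,0.527,0]
    - [0.953,0.527,0]
    - [0.953,0.527,0]
    - [0,0,0]
    - [0,0,0]
  rotation:
    - [0,0,0]
    - [0,0,0]
    - [0,0,0]
    - [0,0,0]
    - [0,0,0]

```text
t: 32.22
position: [0.5651, -0.0363, 0.1679]
ee_rot: [[-0.211, 0.978, -0.001], [0.978, 0.211, -0.0], [0.0, -0.001, -1.0]]
force: [1.1, -0.1, -1.5]
grip_width: 0.0468
gripper_force: 93.5
```

Run:
```python
from h import *
X=[]
for i in range(3): eyes.snapshot("side");X.append(monitor.read_state()["position"])
s=st();p=eyes.snapshot("wrist");x=np.mean(X,0);print("mean cad",tocad(x))
m=masks_of(p,"tin")[0];print(m["conf"],np.round(m["bbox"]))
R=np.array(s["ee_rot"]);q0=[x[0],x[1],np.arctan2(R[1,1],R[0,1])]
q,e=fit([(p,m["pixels"])],SH["tin"],q0,z=x[2]-.062,sc=(.004,.004,.05));print("tin cad",tocad(np.r_[q[:2],0]),np.degrees(q[2]-CQ[2]),e)
for r in masks_of(p,"caddy")[:1]:
    g=np.zeros((400,640),np.uint8)
    for t2 in("divider","pin","tin","jar"):
        for k in masks_of(p,t2)[:1]: g|=k["pixels"].astype(np.uint8)
    g[285:]=1
    print(r["conf"],r["bbox"],fit([(p,r["pixels"])],SH["caddy"],CQ,[cv2.dilate(g,np.ones((5,5)))>0],sc=(.005,.005,.05)))
```

```text
t 32.38 pos [ 0.5653 -0.0372  0.1682] cad [ -0.4  -9.5 168.2] yaw(tool y)-cad -0.01 tilt [-0. -0.] F [-0.3  0.3 -2.1] w 0.0472 gf 93.5
mean cad [ -0.4560138   -9.322409   168.10638685]
0.9 [258. 189. 378. 345.]
tin cad [-1.5204307  -9.16851654  0.        ] 0.08420471309269781 0.05790225778793945
0.96 [261.4, 1.2, 421.1, 199.6] (array([ 0.56281711, -0.02728582,  0.20156874]), np.float64(0.02883815509751364))
```

Tin aligned within 0.1° and about 1 mm. Lower to jar-top clearance and push the divider back.

>>> servo_tool:
  gripper: [1,1,1,1,1]
  offset:
    - [0,0.04,0.55]
    - [0,0,0.5]
    - [0.25,0,0]
    - [0.35,0,0]
    - [0.35,0,0]
  rotation:
    - [0,0,0]
    - [0,0,0]
    - [0,0,0]
    - [0,0,0]
    - [0,0,0]

```text
t: 33.35
position: [0.5624, -0.0178, 0.1474]
ee_rot: [[-0.209, 0.978, 0.0], [0.978, 0.209, -0.001], [-0.001, -0.0, -1.0]]
force: [1.2, -3.5, -2.7]
grip_width: 0.0466
gripper_force: 93.6
```

>>> servo_tool:
  gripper: [1,1,1,1,1]
  offset:
    - [0.35,0,0]
    - [0.35,0,0]
    - [0.3,0,0]
    - [0,0,0]
    - [0,0,0]
  rotation:
    - [0,0,0]
    - [0,0,0]
    - [0,0,0]
    - [0,0,0]
    - [0,0,0]

```text
t: 33.98
position: [0.5583, 0.0014, 0.1475]
ee_rot: [[-0.209, 0.978, 0.0], [0.978, 0.209, -0.0], [-0.0, 0.0, -1.0]]
force: [0.4, -4.7, -1.2]
grip_width: 0.047
gripper_force: 93.5
```

Run:
```python
from h import *
X=[]
for i in range(2): sd=eyes.snapshot("side");X.append(monitor.read_state()["position"])
s=st();p=eyes.snapshot("wrist");x=np.mean(X,0);print("mean cad",tocad(x))
m=masks_of(p,"tin")[0];r=render(p,[x[0],x[1],.21,x[2]-.062],SH["tin"])
for row in range(190,350,20):
    a=np.where(m["pixels"][row])[0];b=np.where(r[row])[0]
    print(row,(a.min(),a.max()) if len(a) else None,(b.min(),b.max()) if len(b) else None)
i1=p["image"][:,150:490]
i2=cv2.resize(sd["image"][150:290,260:420],(457,400),interpolation=cv2.INTER_CUBIC)
cv2.imwrite("pics/w8.png",np.hstack([i1,i2]))
```

```text
t 34.08 pos [0.5583 0.0013 0.1475] cad [  0.8  29.6 147.5] yaw(tool y)-cad -0.0 tilt [ 0. -0.] F [-0.4 -5.  -0.5] w 0.0467 gf 93.5
mean cad [  0.85053999  29.58502112 147.48771586]
190 None (np.int64(283), np.int64(358))
210 (np.int64(275), np.int64(362)) (np.int64(275), np.int64(367))
230 (np.int64(268), np.int64(370)) (np.int64(267), np.int64(375))
250 (np.int64(260), np.int64(378)) (np.int64(259), np.int64(383))
270 (np.int64(260), np.int64(376)) (np.int64(261), np.int64(382))
290 (np.int64(263), np.int64(374)) (np.int64(262), np.int64(380))
310 (np.int64(264), np.int64(373)) (np.int64(264), np.int64(379))
330 (np.int64(264), np.int64(372)) (np.int64(265), np.int64(377))
```

View pics/w8.png

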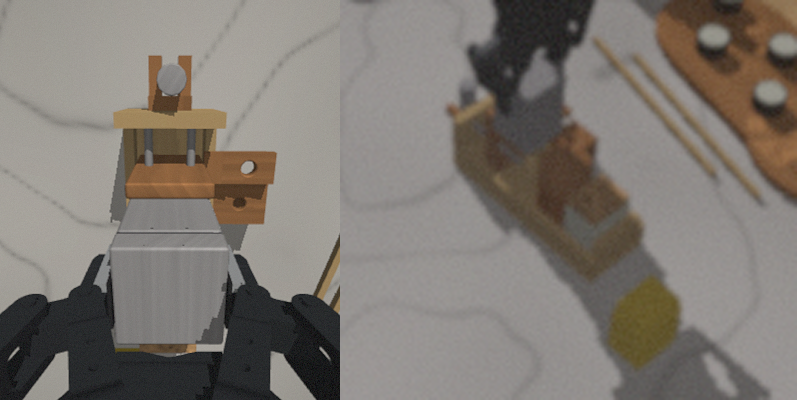

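The tin holds the divider back: the arm has shifted off the bore, at about 5 N. Pin still upright in the fork at (172,78). Lower the tin.

>>> servo_tool:
  gripper: [1,1,1,1,1]
  offset:
    - [0,0,0.3]
    - [0,0,0.5]
    - [0,0,0.7]
    - [0,0,0.7]
    - [0,0,0.3]
  rotation:
    - [0,0,0]
    - [0,0,0]
    - [0,0,0]
    - [0,0,0]
    - [0,0,0]

```text
t: 34.8
position: [0.5576, 0.0015, 0.0959]
ee_rot: [[-0.209, 0.978, -0.002], [0.978, 0.209, 0.0], [0.0, -0.002, -1.0]]
force: [-0.0, -3.5, 0.3]
grip_width: 0.0469
gripper_force: 93.8
```

>>> servo_tool:
  gripper: [1,1,1,1,1]
  offset:
    - [0,0,0.2]
    - [0,0,0.2]
    - [0,0,0.2]
    - [0,0,0]
    - [0,0,0]
  rotation:
    - [0,0,0]
    - [0,0,0]
    - [0,0,0]
    - [0,0,0]
    - [0,0,0]

```text
t: 35.42
position: [0.5582, 0.0015, 0.0853]
ee_rot: [[-0.209, 0.978, -0.0], [0.978, 0.209, 0.0], [0.0, -0.0, -1.0]]
force: [1.3, -4.4, -4.6]
grip_width: 0.0471
gripper_force: 93.9
```

>>> servo_tool:
  gripper: [1,1,1,1,1]
  offset:
    - [0,0,0.25]
    - [0,0,0.25]
    - [0,0,0.15]
    - [0,0,0.07]
    - [0,0,0]
  rotation:
    - [0,0,0]
    - [0,0,0]
    - [0,0,0]
    - [0,0,0]
    - [0,0,0]

```text
t: 36.05
position: [0.5582, 0.0015, 0.0714]
ee_rot: [[-0.209, 0.978, -0.0], [0.978, 0.209, -0.0], [0.0, -0.0, -1.0]]
force: [-0.2, -4.4, 6.9]
grip_width: 0.0473
gripper_force: 94.8
```

Floor contact (+7 N). Close the gap towards the jar.

>>> servo_tool:
  gripper: [1,1,1,1,1]
  offset:
    - [0,0,-0.03]
    - [-0.06,0,0]
    - [-0.06,0,0]
    - [-0.03,0,0]
    - [0,0,0]
  rotation:
    - [0,0,0]
    - [0,0,0]
    - [0,0,0]
    - [0,0,0]
    - [0,0,0]

```text
t: 36.67
position: [0.5588, -0.0015, 0.0715]
ee_rot: [[-0.209, 0.978, -0.0], [0.978, 0.209, 0.0], [0.0, -0.0, -1.0]]
force: [1.0, -3.7, -2.0]
grip_width: 0.0469
gripper_force: 93.8
```

>>> servo_tool:
  gripper: [1,1,1,1,1]
  offset:
    - [-0.05,0,0]
    - [-0.03,0,0]
    - [0,0,0]
    - [0,0,0]
    - [0,0,0]
  rotation:
    - [0,0,0]
    - [0,0,0]
    - [0,0,0]
    - [0,0,0]
    - [0,0,0]

```text
t: 37.3
position: [0.5588, -0.0017, 0.0715]
ee_rot: [[-0.209, 0.978, -0.001], [0.978, 0.209, 0.002], [0.002, -0.0, -1.0]]
force: [-0.2, 7.3, -0.6]
grip_width: 0.047
gripper_force: 93.9
```

Contact with the row (+7 N against the jar). Lower the last fraction, release, rise.

>>> servo_tool:
  gripper: [1,1,0.7,0.4,0]
  offset:
    - [0.03,0,0.04]
    - [0,0,0]
    - [0,0,0]
    - [0,0,0]
    - [0,0,0]
  rotation:
    - [0,0,0]
    - [0,0,0]
    - [0,0,0]
    - [0,0,0]
    - [0,0,0]
  newtons: 40

```text
t: 37.92
position: [0.5591, -0.0024, 0.0707]
ee_rot: [[-0.209, 0.978, -0.0], [0.978, 0.209, 0.0], [0.0, -0.0, -1.0]]
force: [-0.2, 0.1, -0.7]
grip_width: 0.0676
gripper_force: 0.0
```

>>> servo_tool:
  gripper: [0,0,0,0,0]
  offset:
    - [0,0,0]
    - [0,0,-0.4]
    - [0,0,-1]
    - [0,0,-1]
    - [0,0,-1]
  rotation:
    - [0,0,0]
    - [0,0,0]
    - [0,0,0]
    - [0,0,0]
    - [0,0,0]

```text
t: 38.55
position: [0.5592, -0.0025, 0.1399]
ee_rot: [[-0.209, 0.978, 0.0], [0.978, 0.209, -0.0], [-0.0, 0.0, -1.0]]
force: [0.8, -1.0, -0.4]
grip_width: 0.0856
gripper_force: 0.0
```

>>> servo_tool:
  gripper: [0,0,0,0,0]
  offset:
    - [0,0,-1]
    - [0,0,-1]
    - [0,0,-1]
    - [0,0,-1]
    - [0,0,0]
  rotation:
    - [0,0,0]
    - [0,0,0]
    - [0,0,0]
    - [0,0,0]
    - [0,0,0]

```text
t: 39.17
position: [0.5601, -0.0025, 0.2206]
ee_rot: [[-0.209, 0.978, 0.003], [0.978, 0.209, -0.0], [-0.001, 0.003, -1.0]]
force: [-0.7, -0.6, 0.2]
grip_width: 0.0855
gripper_force: 0.0
```

Run:
```python
from h import *
s=st();p=eyes.snapshot("wrist");sd=eyes.snapshot("side");sc=eyes.snapshot("scene")
def one(v,th,q0,z,parts):
    m=[r for r in masks_of(v,th)]
    u=proj(v,[q0[0],q0[1],z+.03])
    m=[r for r in m if r["bbox"][0]-15<u[0]<r["bbox"][2]+15 and r["bbox"][1]-15<u[1]<r["bbox"][3]+15]
    if not m: return print(th,"missed")
    q,e=fit([(v,m[0]["pixels"])],parts,q0,z=z,sc=(.006,.006,.05)); print(th,round(m[0]["conf"],2),tocad(np.r_[q[:2],0]).round(1),np.degrees(q[2]-CQ[2]).round(1),round(e,3))
def cw(x,y): return list(w(CQ,np.array([[x,y,0]]))[0][:2])+[CQ[2]]
for v in (p,sc):
    one(v,"tin",cw(0,.026),.008,SH["tin"]);one(v,"jar",cw(0,-.024),.008,SH["jar"]);one(v,"canister",cw(0,-.07),.008,SH["canister"])
    one(v,"pin",cw(0,.118),.044,[cyl(18,36)])
    one(v,"divider",cw(0,.05),0,[box(-26,26,0,10,8,103),box(26,80,-5,15,34,44)])
for r in recognise(p,"divider")[:1]:print(r["bbox"])
i1=p["image"][:,150:490];i2=cv2.resize(sd["image"][150:290,260:420],(457,400),interpolation=cv2.INTER_CUBIC)
im=np.hstack([i1,i2]);cv2.imwrite("pics/w9.png",im)
```

```text
t 39.17 pos [ 0.5601 -0.0025  0.2206] cad [  1.7  25.5 220.6] yaw(tool y)-cad 0.0 tilt [ 0.003 -0.   ] F [-0.7 -0.6  0.2] w 0.0855 gf 0.0
tin 0.92 [-1.1 26.2  0. ] -0.2 0.279
jar 0.82 [ -1.  -23.3   0. ] 0.1 0.329
canister 0.72 [ -1.7 -73.5   0. ] 1.1 0.506
pin 0.96 [  1.  119.4   0. ] -0.6 0.112
divider 0.65 [ 0.4 50.   0. ] -0.1 0.121
tin 0.72 [-0.9 26.9  0. ] -1.3 0.275
jar 0.94 [ -7.1 -16.9   0. ] 1.6 0.254
canister 0.65 [ -0.  -67.3   0. ] -4.0 0.233
pin 0.63 [  2.5 120.1   0. ] -0.9 0.22
divider 0.69 [ 0.8 54.5  0. ] -2.2 0.364
[286.7, 139.9, 402.2, 166.9]
```

All numbers agree: divider front at y ≈ 50 mm (travel 0.030), tin at 26, jar at −23.5, pin at (1,119). The gripper is clear, so I hand in.

```bash
python3 -c "
from h import *
print(ctrl.close_job())"
```

```text
the job is handed in; nothing more can be done
None
```

I handed in the job at about 39 s. The last measurements showed the canister, jar and tin in one close row, the divider about 30 mm back and the pin parked in the notch. The handover gave no verdict, and I didn't re-measure the bystanders at the end.

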